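# Free a circuit board: lift the hold-down and hold the spring jaw open at the mark

### The arm

A 6-joint arm with a two-finger parallel gripper is mounted at the origin on the work surface. World frame = base frame: x ahead of the robot, y to its left, z up, the work surface at z = 0. Lengths are in m, angles in degrees, forces in N, time in s.
With the tool pointing down it reaches from about 0.3 to 0.775 m from the base axis. Payload 14.6 kg.
Tool frame: the origin (TCP) lies midway between the tips of the shut fingers; the grasp point (between the pads) lies 19 mm behind it; z points along the fingers, y is the line along which they close (so a half turn about z gives the same grasp; the last joint's range is limited). The gripper opens to 94 mm and grips with 3 to 60 N. Pads are 16 mm wide; open, the fingers measure 119 mm over their backs; the gripper's body (75 mm by 177 mm) begins 78 mm behind the grasp point.
Start: joints at [-72.227, 17.183, 87.147, -0, 75.671, -3.816], TCP at [0.202, -0.511, 0.205] pointing down, gripper open.
Joint ranges: [-173.82, 173.82], [-45.26, 126.66], [13.44, 144.39], [-59.66, 239.66], [0, 175.72], [-146.38, 146.38]. Speed limits (degrees/s): [127.2, 127.2, 147.25, 180, 180, 180].

### API

Orientations are given as a 3x3 rotation matrix whose columns are the frame's x, y, z axes.
In Python, from station import arm gives the robot as it stands. The module is installed in compiled form; this text tells all that it offers.
- The arm moves only by the tool carry_out, never from a script. Its argument "targets" is a list of rows, each a list of 2 entries, a list of its own where there are three numbers: the shift along the tool's x, y, z in m, then the turn, a rotation vector about the tool's x, y, z in degrees. In form: [[[dx, dy, dz], [wx, wy, wz]], ...]. A call has 1 to 8 rows; each row is the pose to reach, as a shift and turn from the pose commanded when the call began, along the tool's axes at that moment; what a row does not reach only later rows make up. A row lasts 1/8 s, in which the tool goes at most 62.5 mm and 10.7 degrees, less where a joint would pass 70% of its speed; a pose out of reach is approached as far as the arm can. A call with a gripper value outside its range is refused whole. "gripper" is the opening, from 0 (shut) to 1 (fully open), set as the call begins (left out, the last holds). The fingers move at their own pace and stop on an object; "grip_force" is the grip in N (left out, the last holds). Time passes only in rows, so rows that repeat a pose let the fingers close. It gives the time, the measured TCP pose, the force, the opening and the grip force at its end, in the units of the state.
- arm.state(): the state, without advancing time (a new reading comes with each control period).
- arm.camera(name): name is "scene" or "top" or "wrist"; returns (picture, depth): 400x640x3 uint8, blue, green, red; 400x640 float32, m along the optical axis (not along the pixel's ray), 0 where there is no reading.
- arm.camera_model(name): a dict with "intrinsics" (3x3 intrinsics, pixels), "k1" (the pictures are not rectified: a ray, as slopes to the right and down, at radius r is drawn at 1 + k1 r^2 times it, then the intrinsics apply), "extrinsics" (4x4, takes a point from camera to world coordinates); the wrist camera has in their place "mount" (4x4, takes a point from camera to tool coordinates, whose origin is the TCP and whose axes are the flange's). Camera axes: x right, y up, looking along -z (the intrinsics and any distortion apply to the point x, -y, -z); pixel columns grow to the right and rows downward; lengths in m; the calibration is good to about 2 mm. A picture is of the moment at which its call begins: read the wrist's pose just before it. camera_model takes no time and is no camera call.
- arm.close_job(): hands the job in; it is judged then, once.
The state is a dict: "time": time; "qpos": joint angles; "qd": joint speeds; "joint_efforts": joint torques, N m; "tcp_pos": TCP position; "ee_rot": TCP orientation; "ft_force": force on the tool from outside, world axes, zero at the start; "wrist_torque": the same for the moment, N m; "gripper_width": finger opening in m; "grip_force": force on a finger pad.
Only numpy, scipy, OpenCV 4.12 (cv2) and the standard library are available. Lean on these libraries where they do the work, as an engineer would, in place of code of your own. Each camera call takes 0.05 s, during which the arm holds its last target. There are 200 camera calls.

### The job

On the board-repair fixture, first swing the hold-down arm up off the circuit board and leave it standing steeply, past 45 degrees. Then pull the spring jaw open by its upright grip until its pointer is level with the bright metal index tab on the rail, and keep holding it there: the program finishes while the gripper still holds the jaw at the mark. Leave the circuit board, the index tab and the things lying around the fixture where they are.

Things in the scene. Friction and masses are not known exactly. Their poses are not given: they have to be found in the camera images.
- fixture: Fixed grey fixture, base plate 300 x 160 x 12 mm: x from -170 to 130 mm, y from -80 to 80 mm about the origin, which is at bench height. Own x runs from the spring jaw to the fixed jaw and the hold-down's head; z up. Black index rail along x at y = -66 mm, its top 30 mm up. The heading varies: the pull direction (own -x) is to the robot's right, turned up to 45 deg towards or 15 deg away from it.
- holddown (a joint): Angle (rad) of the steel hold-down arm on the head: 0 = level, its rubber foot on the circuit board; grows as the arm's free end rises; stop at 1.3. Stiff hinge (about 1.5 N at the free end), stays where it is left.
- hold_pivot (a point): Hinge of the hold-down arm, 75 mm above the bench, 105 mm from the fixture's origin along its +x; the hinge axis is the fixture's y. The head's cheeks end 88 mm above the bench and are 36 mm wide.
- hold_grip (a point): Centre of the black cross-bar at the free end of the hold-down arm: 16 mm diameter, 30 mm long along the fixture's y, 105 mm from the pivot, 75 mm above the bench when level (then at the fixture's x = 0). Raised, it moves on a circle up and to +x. Can be pinched from above across its flat ends (30 mm) and turns between the pads. Arm 12 mm wide; its foot rod hangs 70 mm from the pivot.
- jaw (a joint): Travel (m) of the spring jaw: 0 = home against its stop, grows as it is pulled along the fixture's -x, stop at 0.060. The spring always pulls it home: 6 N at home plus 150 N/m.
- jaw_grip (a point): Middle of the top of the jaw's upright black grip: a block 14 mm thick (along the fixture's x), 44 mm wide (y), standing 45 mm free above the jaw; its top is 86 mm above the bench, the jaw's flat top 41 mm. x axis as the fixture's. Can be pinched from above across its 14 mm. At home it is 85 mm from the fixture's origin towards -x.
- jaw_pointer (a point): Tip of the small steel pointer, 4 mm wide, on the jaw's -y side, moves with the jaw; same x as the jaw grip's centre, 39 mm above the bench.
- mark (a point): Middle of the bright metal index tab (10 mm along x, 14 mm in y, top 42 mm above the bench) on the rail beside the pointer: the mark. Axes as the fixture's. The pointer is at the mark when both have the same x in the fixture's frame; from home that takes 22 to 44 mm of pull, different every time.
- board: Circuit board 110 x 88 x 3 mm, loose, lying flat on four pillars between the jaws, underside 30 mm above the bench, parts on it up to 9 mm above that. Origin: centre of its underside; x axis as the fixture's. To be left where it is.
- fan: Laptop fan with copper fins, about 105 x 70 x 12 mm, lying by the fixture. Leave it alone.
- screwbox: Grey open screw box with four compartments, 90 x 70 x 22 mm, by the fixture. Leave it alone.
- driver: Screwdriver 170 mm long with an orange handle, lying by the fixture. Leave it alone.

How it is judged:
By the outcome, as a careful person would: the job done as asked, in the order asked, and still so for the second after the job is handed in, while the arm keeps its last pose, push and grip.
It also fails if it takes over 51 s, if anything falls off the work surface, if the arm or the gripper's body presses on something with over 40 N, if the wrist force passes 120 N, or if a joint passes its speed limit or range.

## Working session

There is one attempt and no reset: what is moved stays moved. The work goes in short steps, Python scripts to look and compute and a tool call to move; the robot and the scene stay as the last step left them, time stands still between calls to the robot, and variables do not carry over. Pictures are saved under pics/ and viewed, at most 10 in all, crops included, and the job is handed in when it is done.

Besides the shell and the picture viewer there is one more tool, called after ">>>" as name(argument=value, ...) on one line, values as JSON. carry_out: Moves the arm, as the interface text tells. Its arguments: {"type":"object","properties":{"targets":{"type":"array"},"gripper":{"type":"number"},"grip_force":{"type":"number"}},"required":["targets"]}

```bash
mkdir -p pics
cat > h.py <<'E'
import numpy as np, cv2
from station import arm
def ext(name, st=None):
    m=arm.camera_model(name)
    if 'extrinsics' in m: return np.array(m['intrinsics']),m['k1'],np.array(m['extrinsics'])
    T=np.eye(4);T[:3,:3]=st['ee_rot'];T[:3,3]=st['tcp_pos']
    return np.array(m['intrinsics']),m['k1'],T@np.array(m['mount'])
def ray(cam,uv):
    K,k1,E=cam
    p=cv2.undistortPoints(np.array(uv,float).reshape(-1,1,2),K,np.array([k1,0,0,0,0.]))[:,0]
    d=np.c_[p[:,0],-p[:,1],-np.ones(len(p))]@E[:3,:3].T
    return E[:3,3],d
def onplane(cam,uv,z):
    o,d=ray(cam,uv); return o+d*((z-o[2])/d[:,2])[:,None]
def bydepth(cam,uv,dep):
    o,d=ray(cam,uv); return o+d*np.array(dep).reshape(-1,1)
def project(cam,P):
    K,k1,E=cam
    q=(np.atleast_2d(P)-E[:3,3])@E[:3,:3]
    s=np.c_[q[:,0],-q[:,1]]/-q[:,2:]
    s=s*(1+k1*(s**2).sum(1))[:,None]
    return s@K[:2,:2].T+K[:2,2]
def cloud(cam,dep):
    v,u=np.mgrid[:400,:640]
    return bydepth(cam,np.c_[u.ravel(),v.ravel()],dep.ravel()).reshape(400,640,3)
E
python3 - <<'E'
from h import *
st=arm.state()
for n in ['scene','top']:
    p,d=arm.camera(n); cv2.imwrite(f'pics/{n}0.png',p); np.save(f'{n}0.npy',d)
    m=arm.camera_model(n);print(n,np.round(m['extrinsics'],3).tolist(),np.round(m['intrinsics'],1).tolist(),m['k1'])
print(arm.camera_model('wrist'));print(st['time'],st['gripper_width'],np.round(st['ee_rot'],3))
E
```

```text
scene [[-0.627, -0.459, 0.629, 1.059], [0.779, -0.373, 0.504, 0.417], [0.004, 0.806, 0.591, 0.491], [0.0, 0.0, 0.0, 1.0]] [[426.4, 0.0, 320.5], [0.0, 426.4, 195.5], [0.0, 0.0, 1.0]] -0.028058772025653243
top [[0.014, 0.98, -0.198, 0.482], [-1.0, 0.014, 0.002, 0.047], [0.005, 0.198, 0.98, 0.734], [0.0, 0.0, 0.0, 1.0]] [[392.3, 0.0, 310.9], [0.0, 392.3, 199.8], [0.0, 0.0, 1.0]] -0.019760256571998338
{'intrinsics': array([[342.25916545,   0.        , 314.08986511],
       [  0.        , 342.25916545, 205.02672736],
       [  0.        ,   0.        ,   1.        ]]), 'k1': 0.004100416050409269, 'mount': array([[ 5.27589514e-04,  9.67650652e-01,  2.52293354e-01,
         7.22709465e-02],
       [ 9.99999857e-01, -4.88891426e-04, -2.16071213e-04,
        -3.15297816e-05],
       [-8.57373931e-05,  2.52293432e-01, -9.67650772e-01,
        -1.79721315e-01],
       [ 0.00000000e+00,  0.00000000e+00,  0.00000000e+00,
         1.00000000e+00]])}
0.0 0.09389440067854328 [[ 0.93   0.368 -0.   ]
 [ 0.368 -0.93   0.001]
 [ 0.    -0.001 -1.   ]]
```

View pics/top0.png

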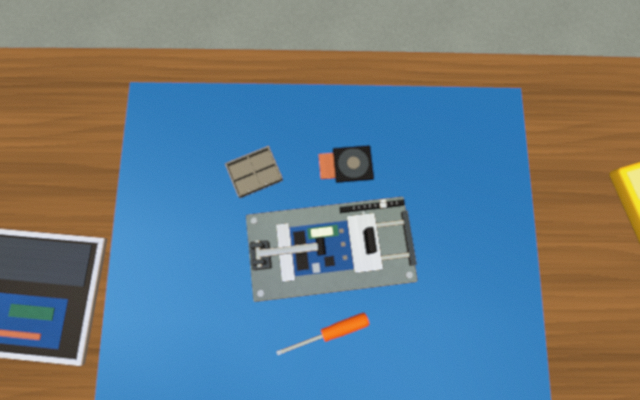

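View pics/scene0.png

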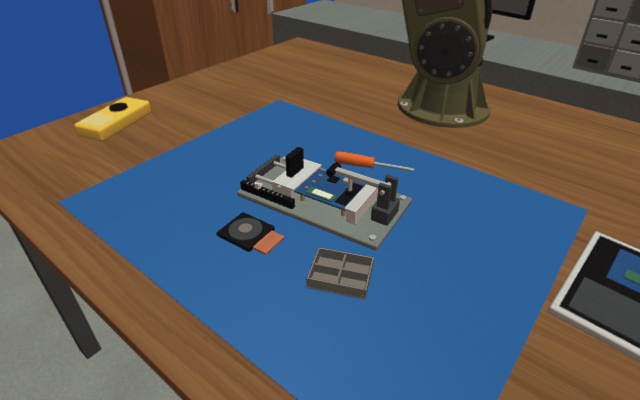

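The top view shows the fixture at about (247,200)–(416,300). The head is at (260,255), the hold-down bar at (320,247), the jaw grip at (370,240) and the bright tab at (383,204). In the scene view the jaw grip is at (295,161) and the bar at (333,170).

```bash
cat > m0.py <<'E'
from h import *
def corners_top(p,d):
    cam=ext('top'); C=cloud(cam,d)
    hsv=cv2.cvtColor(p,cv2.COLOR_BGR2HSV)
    roi=np.zeros((400,640),bool);roi[190:310,235:430]=1
    m=(~((hsv[...,1]>120)&(abs(hsv[...,0].astype(int)-105)<15)&(C[...,2]<.008)))&roi
    m=cv2.morphologyEx(m.astype(np.uint8),cv2.MORPH_OPEN,np.ones((5,5)))
    c=max(cv2.findContours(m,0,2)[0],key=cv2.contourArea)
    P=onplane(cam,c[:,0],.012)
    r=cv2.minAreaRect(P[:,:2].astype(np.float32)); return r,C,roi
p=cv2.imread('pics/top0.png');d=np.load('top0.npy')
r,C,roi=corners_top(p,d);print(r)
b=cv2.boxPoints(r);print(b)
# heading from long edge, x_f toward +y
e=[b[1]-b[0],b[2]-b[1]];e=max(e,key=np.linalg.norm);e=e/np.linalg.norm(e)
if e[1]<0:e=-e
ex=np.r_[e,0];ey=np.array([-e[1],e[0],0])
O=np.r_[r[0],0]+.02*ex
print('O',O,'heading',np.degrees(np.arctan2(e[1],e[0])))
L=(C-O)@np.c_[ex,ey,[0,0,1]]
for nm,x0,x1,y0,y1,z0 in [('grip',-.13,-.06,-.04,.04,.075),('bar/arm',-.02,.09,-.03,.03,.06),('head',.09,.14,-.03,.03,.08),('tab',-.15,-.07,-.08,-.05,.036)]:
    m=roi&(L[...,0]>x0)&(L[...,0]<x1)&(L[...,1]>y0)&(L[...,1]<y1)&(L[...,2]>z0)
    q=L[m];print(nm,len(q),q.min(0),q.max(0),np.median(q,0)) if len(q) else print(nm,0)
cs,ds=ext('scene'),np.load('scene0.npy')
S=(cloud(cs,ds)-O)@np.c_[ex,ey,[0,0,1]]
for nm,x0,x1,y0,y1,z0 in [('grip',-.13,-.06,-.04,.04,.075),('arm',-.02,.08,-.03,.03,.068),('head',.09,.14,-.03,.03,.08),('tab',-.15,-.07,-.08,-.05,.036)]:
    m=(S[...,0]>x0)&(S[...,0]<x1)&(S[...,1]>y0)&(S[...,1]<y1)&(S[...,2]>z0)&(S[...,2]<.1)
    q=S[m];print('S',nm,len(q),q.min(0),q.max(0),np.median(q,0)) if len(q) else print(nm,0)
E
python3 m0.py
```

```text
((0.539379358291626, 0.008462086319923401), (0.16062985360622406, 0.3018620014190674), 7.636771202087402)
[[ 0.43971917  0.14738114]
 [ 0.4798344  -0.15180348]
 [ 0.6390395  -0.13045697]
 [ 0.5989243   0.16872765]]
O [0.53672151 0.02828469 0.        ] heading 97.63678
grip 236 [-0.09066832 -0.02263521  0.07510599] [-0.07604547  0.02146292  0.08753032] [-0.08281736  0.00020683  0.08398847]
bar/arm 534 [-0.00658692 -0.01563324  0.07098473] [0.08997333 0.01445677 0.08391856] [ 0.03056288 -0.00034667  0.07853192]
head 136 [ 0.09646098 -0.01858337  0.08025331] [0.11906785 0.01733706 0.08891723] [0.10789515 0.00687526 0.0858901 ]
tab 31 [-0.12680699 -0.07349994  0.03613774] [-0.07989818 -0.05003188  0.04271681] [-0.11937998 -0.06893354  0.03943863]
S grip 150 [-0.09149018 -0.02425257  0.0751028 ] [-0.07638534  0.02052751  0.08608981] [-0.08081508 -0.00570961  0.08297159]
S arm 409 [-0.00731483 -0.01644089  0.06834725] [0.07989079 0.01524584 0.08274549] [ 0.02995627 -0.00507301  0.07740862]
S head 127 [ 0.09729875 -0.01992786  0.08069674] [0.11863106 0.01718941 0.08735999] [ 0.10873131 -0.01302814  0.08504195]
S tab 43 [-0.12803131 -0.07543894  0.03611648] [-0.07035918 -0.05006336  0.04195431] [-0.09949859 -0.05583767  0.03808468]
```

```bash
cat >> h.py <<'E'
HD=97.64
EX=np.array([np.cos(np.radians(HD)),np.sin(np.radians(HD)),0]);EY=np.array([-EX[1],EX[0],0]);EZ=np.array([0,0,1.])
O=np.array([.53672,.02828,0])+.001*EX
B=np.c_[EX,EY,EZ]
def goto(pf,yhead,cmd=None):
    "fixture-frame TCP target, tool-y heading (deg world), tool down -> shift,turn in tool axes"
    from scipy.spatial.transform import Rotation as R
    s=arm.state();Rt=np.array(s['ee_rot']);t=s['tcp_pos'] if cmd is None else cmd
    w=O+B@np.array(pf);h=np.radians(yhead)
    y=np.array([np.cos(h),np.sin(h),0]);z=-EZ;T=np.c_[np.cross(y,z),y,z]
    print('shift',np.round(Rt.T@(w-t),4),'turn',np.round(R.from_matrix(Rt.T@T).as_rotvec(degrees=True),2),'world',np.round(w,4))
E
python3 -c "
from h import *
goto([0,0,.2],HD-90)"
```

```text
shift [ 0.5097 -0.3796  0.0054] turn [-5.000e-02 -4.000e-02 -7.605e+01] world [0.5366 0.0293 0.2   ]
```

>>> carry_out(targets=[[[0.51,-0.38,0.005],[0,0,-76]],[[0.51,-0.38,0.005],[0,0,-76]],[[0.51,-0.38,0.005],[0,0,-76]],[[0.51,-0.38,0.005],[0,0,-76]],[[0.51,-0.38,0.005],[0,0,-76]],[[0.51,-0.38,0.005],[0,0,-76]],[[0.51,-0.38,0.005],[0,0,-76]],[[0.51,-0.38,0.005],[0,0,-76]]], gripper=0.65)

```text
time: 1.1
tcp_pos: [0.4659, -0.0841, 0.2015]
ee_rot: [[-0.135, 0.991, 0.0], [0.991, 0.135, -0.0], [-0.0, 0.0, -1.0]]
ft_force: [0.8, -0.7, 0.2]
gripper_width: 0.0614
grip_force: 0.0
```

>>> carry_out(targets=[[[0,0,0],[0,0,0]],[[0,0,0],[0,0,0]]])

```text
time: 1.35
tcp_pos: [0.4649, -0.0863, 0.2012]
ee_rot: [[-0.132, 0.991, -0.001], [0.991, 0.132, -0.0], [0.0, -0.001, -1.0]]
ft_force: [0.2, -0.3, -0.8]
gripper_width: 0.0608
grip_force: 0.0
```

Run:
```python
from h import *
s=arm.state();p,d=arm.camera('wrist');cv2.imwrite('pics/w1.png',p);np.save('w1.npy',d)
print(s['time'],s['tcp_pos'],np.round(s['ee_rot'],3).tolist(),s['qpos'])
cam=ext('wrist',s);C=(cloud(cam,d)-O)@B
for nm,x0,x1,y0,y1,z0 in [('grip',-.13,-.06,-.04,.04,.075),('bar',-.02,.015,-.03,.03,.06),('head',.09,.14,-.03,.03,.08),('tab',-.15,-.07,-.08,-.05,.037)]:
    m=(d>0)&(C[...,0]>x0)&(C[...,0]<x1)&(C[...,1]>y0)&(C[...,1]<y1)&(C[...,2]>z0)&(C[...,2]<.1)
    q=C[m]
    if len(q): print(nm,len(q),q.min(0),q.max(0),np.median(q,0))
print(project(cam,[O+B@np.array(v) for v in [[0,0,.075],[-.085,0,.086],[-.11,-.066,.042]]]))
goto([0,0,.056],HD-90)
```

```text
1.35 [ 0.46494527 -0.0863232   0.20123837] [[-0.132, 0.991, -0.001], [0.991, 0.132, -0.0], [0.0, -0.001, -1.0]] [-1.49497776e+01  7.53614164e+00  9.94519302e+01 -1.29197426e-02
  7.30503112e+01 -2.25562015e+01]
grip 894 [-0.09251564 -0.02058146  0.07511227] [-0.07792419  0.02329251  0.08871172] [-0.0843472   0.00252734  0.08608826]
bar 941 [-0.00725409 -0.01404099  0.06868071] [0.01494936 0.01637583 0.08549516] [0.00146292 0.00245682 0.08135374]
tab 110 [-0.12815126 -0.07170328  0.03701982] [-0.08247638 -0.05020506  0.04372263] [-0.12205761 -0.06683222  0.04033421]
[[417.92541319  76.20684194]
 [414.10811303 178.41092836]
 [465.22410301 195.08908819]]
shift [0.1057 0.0865 0.1453] turn [-0.03  0.   -0.1 ] world [0.5366 0.0293 0.056 ]
```

View pics/w1.png

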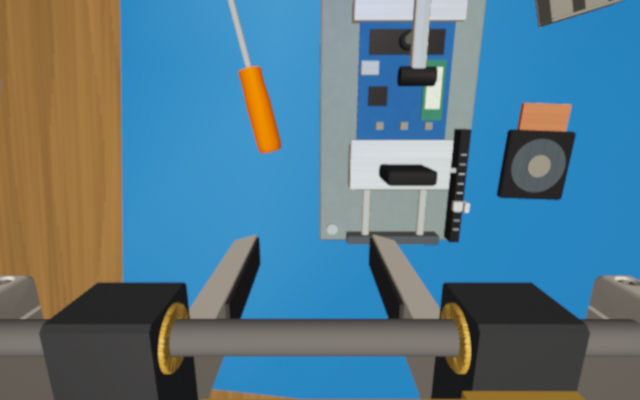

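The wrist view shows the bar at (417,76), the jaw grip at (410,175), the pointer at (454,170) and the tab at (460,207), all matching the estimate. The three cameras agree on the heights, so I go down on the bar.

>>> carry_out(targets=[[[0.053,0.043,0.0],[0,0,0]],[[0.106,0.086,0.0],[0,0,0]],[[0.106,0.086,0.03],[0,0,0]],[[0.106,0.086,0.06],[0,0,0]],[[0.106,0.086,0.09],[0,0,0]],[[0.106,0.086,0.12],[0,0,0]],[[0.106,0.086,0.144],[0,0,0]],[[0.106,0.086,0.144],[0,0,0]]])

```text
time: 2.4
tcp_pos: [0.5355, 0.0289, 0.0564]
ee_rot: [[-0.13, 0.992, -0.003], [0.992, 0.13, 0.0], [0.0, -0.003, -1.0]]
ft_force: [0.2, -0.0, 0.7]
gripper_width: 0.061
grip_force: 0.0
```

>>> carry_out(targets=[[[0,0,0],[0,0,0]],[[0,0,0],[0,0,0]],[[0,0,0],[0,0,0]],[[0,0,0],[0,0,0]],[[0,0,0],[0,0,0]]], gripper=0.1, grip_force=20)

```text
time: 3.02
tcp_pos: [0.5361, 0.0302, 0.0579]
ee_rot: [[-0.132, 0.991, -0.001], [0.991, 0.132, -0.0], [-0.0, -0.001, -1.0]]
ft_force: [-5.4, -1.5, 5.9]
gripper_width: 0.0295
grip_force: 20.0
```

Run:
```python
from h import *
s=arm.state();print(s['time'],(s['tcp_pos']-O)@B,s['gripper_width'],s['grip_force'],s['ft_force'])
for th in range(0,66,8):
    t=np.radians(th);print(th,np.round([.105-.105*np.cos(t),-.105*np.sin(t)],3))
```

```text
3.025 [0.00096472 0.00036583 0.05794192] 0.02952792710937972 20.000811517238617 [-5.40248558 -1.46768306  5.85204695]
0 [ 0. -0.]
8 [ 0.001 -0.015]
16 [ 0.004 -0.029]
24 [ 0.009 -0.043]
32 [ 0.016 -0.056]
40 [ 0.025 -0.067]
48 [ 0.035 -0.078]
56 [ 0.046 -0.087]
64 [ 0.059 -0.094]
```

Gripped at 29.5 mm, which is the bar. Next I swing it up along the arc.

>>> carry_out(targets=[[[0.001,0,-0.015],[0,0,0]],[[0.004,0,-0.029],[0,0,0]],[[0.009,0,-0.043],[0,0,0]],[[0.016,0,-0.056],[0,0,0]],[[0.025,0,-0.067],[0,0,0]],[[0.035,0,-0.078],[0,0,0]],[[0.046,0,-0.087],[0,0,0]],[[0.059,0,-0.094],[0,0,0]]])

```text
time: 4.03
tcp_pos: [0.5283, 0.0891, 0.1525]
ee_rot: [[-0.132, 0.991, -0.001], [0.991, 0.132, -0.001], [-0.001, -0.001, -1.0]]
ft_force: [-5.4, -2.6, -3.0]
gripper_width: 0.0296
grip_force: 20.0
```

>>> carry_out(targets=[[[0,0,0],[0,0,0]],[[0,0,0],[0,0,0]],[[0,0,0],[0,0,0]]])

```text
time: 4.4
tcp_pos: [0.5283, 0.0892, 0.1526]
ee_rot: [[-0.132, 0.991, -0.0], [0.991, 0.132, 0.0], [0.0, -0.0, -1.0]]
ft_force: [-8.3, -1.3, 1.9]
gripper_width: 0.0295
grip_force: 20.0
```

>>> carry_out(targets=[[[0,0,0],[0,0,0]],[[0,0,0],[0,0,0]],[[0,0,0],[0,0,0]]], gripper=0.65)

```text
time: 4.78
tcp_pos: [0.529, 0.0889, 0.1519]
ee_rot: [[-0.132, 0.991, 0.001], [0.991, 0.132, 0.0], [0.0, 0.001, -1.0]]
ft_force: [0.3, 0.1, -0.4]
gripper_width: 0.0561
grip_force: 0.0
```

>>> carry_out(targets=[[[0,0,-0.02],[0,0,0]],[[0,0,-0.04],[0,0,0]],[[0,0,-0.06],[0,0,0]],[[0,0,-0.06],[0,0,0]]])

```text
time: 5.28
tcp_pos: [0.5293, 0.0889, 0.2127]
ee_rot: [[-0.132, 0.991, 0.003], [0.991, 0.132, 0.0], [-0.0, 0.003, -1.0]]
ft_force: [-0.0, -0.4, -0.6]
gripper_width: 0.061
grip_force: 0.0
```

```bash
cat > m1.py <<'E'
from h import *
import sys
s=arm.state();print(s['time'],(s['tcp_pos']-O)@B,s['qpos'])
for n in ['top','scene']:
    p,d=arm.camera(n);cv2.imwrite(f'pics/{n}{sys.argv[1]}.png',p);np.save(f'{n}{sys.argv[1]}.npy',d)
    C=(cloud(ext(n),d)-O)@B
    m=(d>0)&(C[...,0]>.03)&(C[...,0]<.13)&(abs(C[...,1])<.0055)&(C[...,2]>.09)&(C[...,2]<.18)
    q=C[m]
    if len(q)>5:print(n,len(q),q.min(0),q.max(0),'angle',np.degrees(np.arctan2(q[:,2]-.075,.105-q[:,0]).mean()))
goto([-.085,0,.24],HD-180)
E
python3 m1.py 1
```

```text
5.275 [ 0.06006041 -0.00072999  0.21272737] [ 5.62124671e+00  1.50636383e+01  8.88711668e+01  4.24829473e-03
  7.59041291e+01 -1.96811256e+00]
scene 371 [ 0.03142181 -0.00547504  0.0906732 ] [0.10098817 0.0053831  0.1739624 ] angle 58.421313087021446
shift [-0.1451  0.0002 -0.0292] turn [-2.000e-02  2.000e-02  8.995e+01] world [ 0.5479 -0.055   0.24  ]
```

>>> carry_out(targets=[[[-0.03,0,-0.02],[0,0,10]],[[-0.07,0,-0.03],[0,0,20]],[[-0.11,0,-0.03],[0,0,30]],[[-0.145,0,-0.03],[0,0,40]],[[-0.145,0,-0.03],[0,0,50]],[[-0.145,0,-0.03],[0,0,60]],[[-0.145,0,0.0],[0,0,70]],[[-0.145,0,0.03],[0,0,80]]], gripper=0.5)

```text
time: 6.38
tcp_pos: [0.5475, -0.0549, 0.1797]
ee_rot: [[0.955, 0.297, -0.001], [0.297, -0.955, 0.0], [-0.001, -0.0, -1.0]]
ft_force: [0.2, 0.5, -0.7]
gripper_width: 0.0471
grip_force: 0.0
```

>>> carry_out(targets=[[[0,0,0.02],[0,0,10]],[[0,0,0.03],[0,0,10]],[[0,0,0.03],[0,0,10]],[[0,0,0.03],[0,0,10]]])

```text
time: 6.88
tcp_pos: [0.5482, -0.055, 0.1522]
ee_rot: [[0.991, 0.134, 0.001], [0.134, -0.991, -0.0], [0.001, 0.0, -1.0]]
ft_force: [0.4, -0.5, 0.0]
gripper_width: 0.0468
grip_force: 0.0
```

Run:
```python
from h import *
s=arm.state();p,d=arm.camera('wrist');cv2.imwrite('pics/w2.png',p);np.save('w2.npy',d)
print(s['time'],(s['tcp_pos']-O)@B,np.round(s['qpos'],1),s['gripper_width'])
np.savez('w2s.npz',tcp_pos=s['tcp_pos'],ee_rot=s['ee_rot'])
cam=ext('wrist',s);C=(cloud(cam,d)-O)@B
for nm,x0,x1,y0,y1,z0 in [('grip',-.13,-.06,-.04,.04,.07),('tab',-.15,-.07,-.08,-.05,.037)]:
    m=(d>0)&(C[...,0]>x0)&(C[...,0]<x1)&(C[...,1]>y0)&(C[...,1]<y1)&(C[...,2]>z0)&(C[...,2]<.1)
    q=C[m]
    if len(q): print(nm,len(q),q.min(0),q.max(0),np.median(q,0))
print(project(cam,[O+B@np.array(v) for v in [[-.085,0,.086],[-.085,-.055,.039],[-.12,-.066,.042]]]))
goto([-.085,0,.05],HD-180)
```

```text
6.875 [-0.08504261 -0.00028406  0.15220865] [-9.5 20.1 90.7  0.  69.2 72.7] 0.04684689079482185
grip 1096 [-0.09220387 -0.02052446  0.07000365] [-0.07826382  0.02278879  0.08850615] [-0.08521243 -0.00083499  0.08627101]
tab 155 [-0.1287587  -0.07178331  0.03701722] [-0.08344631 -0.0504636   0.0445298 ] [-0.1228373  -0.06701196  0.04148045]
[[313.70902883 216.03949402]
 [313.8467066  137.50888246]
 [356.30977948 124.22898783]]
shift [-4.000e-04 -1.000e-04  1.023e-01] turn [ 0.02 -0.07  0.05] world [ 0.5479 -0.055   0.05  ]
```

View pics/w2.png

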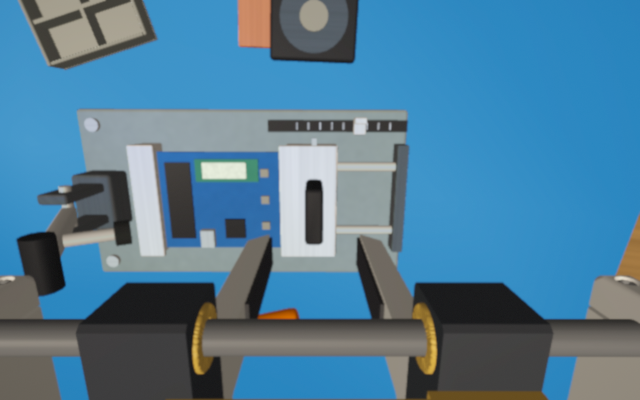

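The hold-down stands raised at (40,255), the grip is at (314,212), the pointer tip at (314,142) and the tab at (361,126). Next I segment the pointer and the tab precisely.

```bash
cat > ms.py <<'E'
from h import *
def meas(p,cam,z_t=.042,z_p=.039,dbg=True,pwin=None,twin=None):
    g=p.max(2).astype(float); out={}
    # tab: bright blob in twin ; pointer in pwin
    for nm,w,z in [('tab',twin,z_t),('ptr',pwin,z_p)]:
        u0,u1,v0,v1=w; sub=p[v0:v1,u0:u1].astype(int)
        m=((sub.min(2)>(170 if nm=='tab' else 150))).astype(np.uint8)
        n,l,st,c=cv2.connectedComponentsWithStats(m)
        if n<2: print(nm,'none',sub.min(2));continue
        i=1+st[1:,4].argmax(); uv=c[i]+[u0,v0]
        f=(onplane(cam,[uv],z)[0]-O)@B; print(nm,uv,st[i],np.round(f,4)); out[nm]=f
    return out
E
python3 - <<'E'
from ms import *
s=dict(np.load('w2s.npz'));p=cv2.imread('pics/w2.png')
cam=ext('wrist',s)
o=meas(p,cam,twin=(345,380,112,140),pwin=(305,325,130,145))
print(p[130:148,306:324].min(2))
p=cv2.imread('pics/top1.png')
meas(p,ext('top'),twin=(374,395,196,212),pwin=(358,372,200,214))
E
```

```text
tab [359.85784314 125.95098039] [  9   6  13  17 204] [-0.123  -0.0646  0.042 ]
ptr [313.80392157 140.66666667] [ 5  7  8  8 51] [-0.085  -0.0524  0.039 ]
[[ 72  85  91  81  69  66  65  66  65  66  66  66  73  90  95  78  67  66]
 [ 96  97  98  97  96  96  96  96  96  96  95  95  95  97  96  95  95  94]
 [128 129 128 129 129 129 129 128 128 128 127 127 127 126 127 127 127 127]
 [145 145 145 145 145 145 145 145 145 145 145 145 144 144 144 144 144 144]
 [149 149 149 149 149 149 149 148 148 149 148 148 147 147 147 147 147 148]
 [149 149 148 148 149 148 148 148 149 148 148 147 148 147 147 147 148 148]
 [149 148 148 148 148 148 147 147 146 147 147 147 147 147 147 147 148 148]
 [148 148 148 147 147 148 150 151 151 151 150 148 147 147 147 147 147 147]
 [148 147 147 147 149 156 165 169 170 169 161 151 147 147 147 147 147 148]
 [147 147 147 147 150 164 179 186 187 184 172 155 148 148 147 148 148 148]
 [147 147 147 147 150 165 182 189 191 188 175 155 148 148 148 148 148 148]
 [148 147 147 147 151 166 183 190 191 188 175 155 148 148 148 147 148 148]
 [146 145 145 146 149 165 182 190 191 188 175 154 146 146 146 146 146 146]
 [137 138 138 137 142 160 180 189 191 188 173 148 137 138 138 137 138 137]
 [123 123 122 122 132 157 178 188 189 186 170 141 124 123 123 123 123 123]
 [142 142 142 143 148 166 181 186 187 185 175 152 142 142 142 142 142 142]
 [187 187 188 189 190 193 196 196 196 195 193 189 187 187 188 189 190 189]
 [206 206 206 208 208 209 209 208 207 208 208 207 206 207 208 209 210 209]]
tab [382.63265306 202.7755102 ] [ 6  3  6  9 49] [-0.1222 -0.0658  0.042 ]
ptr [365.18518519 212.37037037] [ 1 11 13  3 27] [-0.0889 -0.0527  0.039 ]
```

Roughly 38 mm of pull is needed. I descend and grip.

>>> carry_out(targets=[[[0,0,0.025],[0,0,0]],[[0,0,0.05],[0,0,0]],[[0,0,0.075],[0,0,0]],[[0,0,0.1],[0,0,0]],[[0,0,0.1],[0,0,0]]])

```text
time: 7.55
tcp_pos: [0.5473, -0.0548, 0.0507]
ee_rot: [[0.991, 0.133, -0.002], [0.133, -0.991, 0.0], [-0.002, -0.001, -1.0]]
ft_force: [0.6, -0.0, 0.5]
gripper_width: 0.047
grip_force: 0.0
```

>>> carry_out(targets=[[[0,0,0],[0,0,0]],[[0,0,0],[0,0,0]],[[0,0,0],[0,0,0]],[[0,0,0],[0,0,0]],[[0,0,0],[0,0,0]],[[0,0,0],[0,0,0]]], gripper=0.0, grip_force=45)

```text
time: 8.3
tcp_pos: [0.548, -0.0547, 0.052]
ee_rot: [[0.991, 0.132, 0.0], [0.132, -0.991, 0.0], [0.001, -0.0, -1.0]]
ft_force: [-2.3, 2.2, 5.2]
gripper_width: 0.0136
grip_force: 45.0
```

>>> carry_out(targets=[[[0,0.004,0],[0,0,0]],[[0,0.01,0],[0,0,0]],[[0,0.016,0],[0,0,0]],[[0,0.022,0],[0,0,0]],[[0,0.028,0],[0,0,0]],[[0,0.033,0],[0,0,0]],[[0,0.036,0],[0,0,0]],[[0,0.036,0],[0,0,0]]])

```text
time: 9.3
tcp_pos: [0.5527, -0.0896, 0.0519]
ee_rot: [[0.991, 0.132, 0.0], [0.132, -0.991, 0.002], [0.0, -0.002, -1.0]]
ft_force: [-2.2, 10.5, 8.1]
gripper_width: 0.0138
grip_force: 45.0
```

>>> carry_out(targets=[[[0,0,0],[0,0,0]],[[0,0,0],[0,0,0]],[[0,0,0],[0,0,0]],[[0,0,0],[0,0,0]]])

```text
time: 9.8
tcp_pos: [0.5527, -0.0895, 0.0519]
ee_rot: [[0.991, 0.132, -0.0], [0.132, -0.991, 0.002], [0.0, -0.002, -1.0]]
ft_force: [-2.8, 12.0, 7.5]
gripper_width: 0.0137
grip_force: 45.0
```

```bash
cat > look.py <<'E'
from ms import *
import sys
k=sys.argv[1]
s=arm.state();p,d=arm.camera('wrist');cv2.imwrite(f'pics/w{k}.png',p)
np.savez(f'w{k}s.npz',tcp_pos=s['tcp_pos'],ee_rot=s['ee_rot'])
cam=ext('wrist',s);print((s['tcp_pos']-O)@B,s['gripper_width'],s['ft_force'])
x=((s['tcp_pos']-O)@B)[0]
q=project(cam,[O+B@np.array(v) for v in [[x,-.053,.039],[-.123,-.066,.042],[x,-.066,.03]]]);print(q)
u,v=q[1].astype(int);cr=p[v-50:v+70,u-60:u+60];cv2.imwrite(f'pics/c{k}.png',cv2.resize(cr,None,fx=5,fy=5,interpolation=0)[:600]);print('crop origin',u-60,v-50)
pt,dt=arm.camera('top');cv2.imwrite(f'pics/t{k}.png',pt)
E
python3 look.py 3
```

```text
[-0.11981388 -0.00013923  0.05193513] 0.013739105375146018 [-2.8144518 11.9517573  7.5344535]
[[313.74981324 151.70652701]
 [319.62307692 128.06015872]
 [313.77976163 127.33870271]]
crop origin 259 78
```

View pics/c3.png

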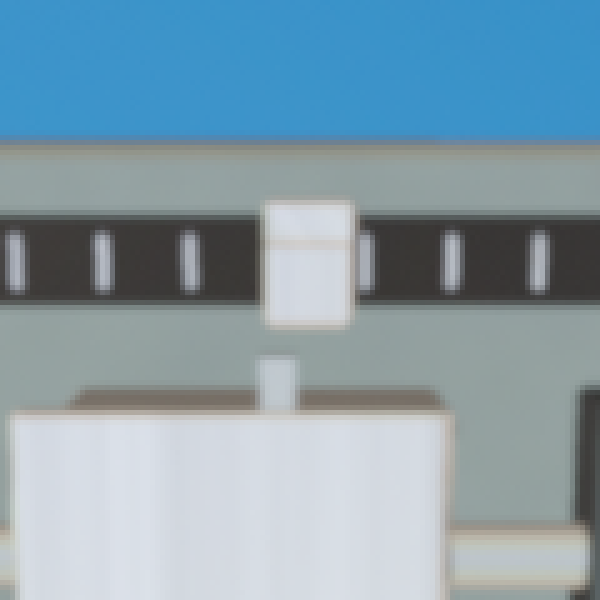

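The crop shows the tab spanning columns 263–353 (centre 308.5) and the pointer spanning 258–298 (centre 278), so the pointer is a few mm short. I get sub-pixel centres.

```bash
cat > fine.py <<'E'
from ms import *
import sys
k,*a=sys.argv[1:]; u0,v0=map(int,a)
p=cv2.imread(f'pics/w{k}.png').astype(float).mean(2);s=dict(np.load(f'w{k}s.npz'));cam=ext('wrist',s)
def edges(r0,r1,c0,c1):
    pr=p[r0:r1,c0:c1].mean(0);g=np.diff(pr);i=g.argmax();j=g.argmin()
    f=lambda i:np.average(np.arange(max(i-1,0),i+2)+.5,weights=np.maximum(abs(g[max(i-1,0):i+2]),1e-6))+c0
    return f(i),f(j)
R={}
for nm,r,z in [('tab',(v0+45,v0+48),.042),('tab2',(v0+51,v0+58),.042),('ptr',(v0+73,v0+77),.039)]:
    e=edges(*r,u0+45,u0+(75 if nm!='tab2' else 73));vv=np.mean(r)-.5
    f=(onplane(cam,[[e[0],vv],[e[1],vv]],z)-O)@B;R[nm]=f[:,0].mean();print(nm,np.round(e,2),np.round(f,4).tolist(),round(R[nm],5))
print('remaining mm',1e3*(R['ptr']-R['tab']),1e3*(R['ptr']-R['tab2']))
E
python3 fine.py 3 259 78
```

```text
tab [310.68 329.36] [[-0.1182, -0.0681, 0.042], [-0.1282, -0.0681, 0.042]] -0.1232
tab2 [310.71 328.64] [[-0.1182, -0.0639, 0.042], [-0.1279, -0.0639, 0.042]] -0.12304
ptr [310.37 317.64] [[-0.1179, -0.0526, 0.039], [-0.122, -0.0526, 0.039]] -0.11996
remaining mm 3.2463363825680074 3.0795977931194205
```

>>> carry_out(targets=[[[0,0.002,0],[0,0,0]],[[0,0.0032,0],[0,0,0]],[[0,0.0032,0],[0,0,0]],[[0,0.0032,0],[0,0,0]],[[0,0.0032,0],[0,0,0]]])

```text
time: 10.52
tcp_pos: [0.553, -0.0926, 0.0519]
ee_rot: [[0.991, 0.132, -0.0], [0.132, -0.991, 0.002], [0.0, -0.002, -1.0]]
ft_force: [-3.2, 11.6, 7.9]
gripper_width: 0.0138
grip_force: 45.0
```

```bash
python3 look.py 4 | tee l4; python3 fine.py 4 $(tail -1 l4 | cut -d' ' -f3-)
```

```text
[-1.22949222e-01 -1.14293727e-04  5.19149337e-02] 0.013766443183731481 [-3.16830931 11.59837464  7.87597425]
[[313.75429093 151.66462179]
 [313.83074307 128.013157  ]
 [313.78615011 127.29379792]]
crop origin 253 78
tab [304.77 323.48] [[-0.1181, -0.0681, 0.042], [-0.1282, -0.0681, 0.042]] -0.12316
tab2 [305.41 323.46] [[-0.1184, -0.0639, 0.042], [-0.1282, -0.0639, 0.042]] -0.12333
ptr [310.38 317.65] [[-0.1211, -0.0525, 0.039], [-0.1251, -0.0525, 0.039]] -0.12309
remaining mm 0.06512293016280868 0.23257119096051215
```

View pics/w4.png

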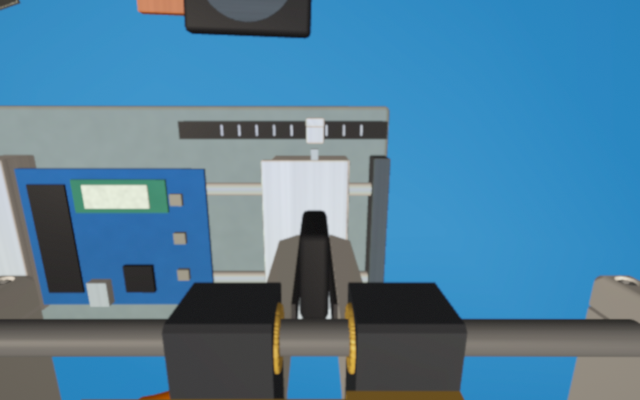

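The pointer at (314,154) sits level with the tab at (314,130), within about 0.2 mm, and the jaw is firmly held. I check once more that the hold-down is still up, then hand in.

Run:
```python
from h import *
p,d=arm.camera('scene');C=(cloud(ext('scene'),d)-O)@B
m=(d>0)&(C[...,0]>.03)&(C[...,0]<.1)&(abs(C[...,1])<.02)&(C[...,2]>.15)&(C[...,2]<.19)
q=C[m];print(len(q),np.median(q,0))
x,_,z=np.median(q,0);a=np.degrees(np.arctan2(z-.075,.105-x));print('angle',a,arm.state()['time'])
if len(q)>20 and a>52: print(arm.close_job())
```

```text
216 [ 0.05967059 -0.00598975  0.16738786]
angle 63.86546667202651 10.675
the job is handed in; nothing more can be done
None
```

The job is handed in: the hold-down arm stands at about 64°, and the gripper still holds the spring jaw with its pointer within about 0.2 mm of the index tab by camera, after 10.7 s of the 51 s allowed.

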